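Press the square into the jig's corner and hold it

ROBOT

A 6-joint arm with a two-finger parallel gripper is mounted at the origin on a cart in front of the work surface, level with it; the furniture and walls round the work are solid. World frame = base frame: x ahead of the robot, y to its left, z up, the work surface at z = 0. Lengths are in m, angles in degrees, forces in N, time in s.
With the tool pointing down it reaches from about 0.25 to 0.725 m from the base axis. Payload 9.7 kg.
Tool frame: the origin (TCP) lies at the very end of the fingers, on their centre line; the grasp point (between the pads) lies 19 mm behind it; z points along the fingers, y is the line along which they close (so a half turn about z gives the same grasp; the last joint's range is limited). The gripper opens to 85 mm and grips with 20 to 120 N. Pads are 22 mm wide; open, the fingers measure 114 mm over their backs; the gripper's body (76 mm by 85 mm) begins 54 mm behind the grasp point. The pads swing forward as they close: fully open they stand 13 mm farther back than shut.
Start: joints at [-74.313, 4.979, 10.078, 95.1, 0, 90], TCP at [0.149, -0.53, 0.231] pointing down, gripper open.
Joint ranges: [-179.16, 179.16], [-48.56, 103.87], [-65.8, 70.77], [-126.05, 130.52], [-82.76, 87.17], [-180, 180]. Speed limits (degrees/s): [127.2, 127.2, 147.25, 180, 180, 180].

INTERFACE

Orientations are given as [roll, pitch, yaw] about the fixed x, y, z axes, in that order (R = Rz(yaw) Ry(pitch) Rx(roll)).
In Python, from workcell import bot, viewer, finder gives the robot as it stands. The module is installed in compiled form; this text tells all that it offers.
- The arm moves only by the shell command python3 -m inch 'ROWS' [FORCE]. ROWS is JSON, a list that holds one entry, the list of rows, each a list of 7 numbers: the opening in per cent of the stroke, from 0 (shut) to 100 (fully open), then the shift along the tool's x, y, z in mm, then the turn, a rotation vector about the tool's x, y, z in degrees. In form: [[[grip, tx, ty, tz, ax, ay, az], ...]]. A call has 1 to 8 rows; each row shifts and turns the commanded pose from where the row before left it, along the tool's axes as they then stand; what a row does not reach is not made up. A row lasts 1/8 s, in which the tool goes at most 62.5 mm and 10.7 degrees, less where a joint would pass 70% of its speed; a pose out of reach is approached as far as the arm can. A call with a gripper value outside its range is refused whole. The fingers move at their own pace and stop on an object; FORCE is the grip in N (left out, the last holds). Time passes only in rows, so rows that do not move let the fingers close. It gives the time, the measured TCP pose, the force, the opening and the grip force at its end, in the units of the state.
- bot.get_obs(): the state, without advancing time (a new reading comes with each control period).
- viewer.camera(name): name is "scene" or "side" or "wrist"; returns a dict with "pixels" (480x640x3 uint8, red, green, blue), "vfov" (degrees; the focal length in pixels is half the picture's height over the tangent of half this angle, whatever the lens; pixels are square), "cx", "cy" (the principal point, pixels), "k1" (the pictures are not rectified: a ray, as slopes to the right and down, at radius r is drawn at 1 + k1 r^2 times it, then the intrinsics apply), "R" (3x3) and "t" (3): a world point X has camera coordinates R X + t. Camera axes: x right, y down, z forward; pixel columns grow to the right and rows downward; lengths in m; the calibration is good to about 2 mm. A picture is of the moment at which its call begins. There is no depth.
- bot.job_done(): hands the job in; it is judged then, once.
Trained networks look in the newest picture that a camera, given by its name, has taken for a name from the list of things; names that differ only in an ending like _2 or _b are one class to them, and where a whole thing is asked for, a point or a joint stands for the part that bears it (a point fixed in the world has none). Each returns a list of dicts, best first, with "conf" (0 to 1); they miss things now and then, are a little off and sometimes report something else, mostly with a low value. They report only what shows in the picture. A call takes as long as a camera call.
- finder.outline_of(camera, thing): "pixels" (480x640 bool, what is visible of it) and "extent" ([centre column, centre row, width, height] in pixels, round what is visible of it).
- finder.mark_of(camera, thing): "position" ([column, row] in pixels: a listed point, or the origin of a listed thing).
The state is a dict: "time": time; "q": joint angles; "qd": joint speeds; "joint_efforts": joint torques, N m; "ee_pos": TCP position; "tcp_rot": TCP orientation; "wrist_force": force on the tool from outside, world axes, zero at the start; "torque": the same for the moment, N m; "opening": finger opening in m; "grasp_force": force on a finger pad.
Only numpy, scipy, OpenCV 4.12 (cv2) and the standard library are available. Lean on these libraries where they do the work, as an engineer would, in place of code of your own. Each camera call takes 0.05 s, during which the arm holds its last target. There are 200 camera calls.

TASK

On the squaring jig, throw the red stop lever clear of the corner into the yellow-marked notch. Then take the aluminium square by its blue upright post and press it, lying flat on the jig plate, into the corner until both its straight outer edges bear flush on the two fences. Finish while still holding it pressed firmly against both fences; leave the other things on the table where they are.

Things in the scene. Friction and masses are not known exactly. Their poses are not given: they have to be found in the camera images.
- jig_corner (a point): Inside corner of the squaring jig, on top of its plate (10 mm above the worktop): the point where the faces of its two fences would meet. Axes: x points square into the back fence, y square into the side fence (at yaw 0 ahead of and to the left of the robot), z up. The jig is fixed; its place and its yaw (up to 0.2 rad) differ each time.
- jig: The squaring jig: a dark steel plate 180 x 170 x 10 mm (x, y, z) fixed on the worktop, with two fences and a red stop lever. Origin at the centre of its underside; axes as jig_corner, which lies at x +65, y +58 mm of it.
- back_fence: Back fence: fixed bright steel bar 92 mm long, 16 mm thick, 16 mm high above the plate. Origin at the centre of its underside. Its face is the plane x = 0 of jig_corner, from y -100 to -8 mm (the corner is left open as a relief).
- side_fence: Side fence: the same kind of bar; its face is the plane y = 0 of jig_corner, from x -100 to -8 mm. Origin at the centre of its underside.
- stop_lever (a joint): Angle (rad) of the red stop lever about its upright axis. 0: points along the jig's +x, across the corner; grows clockwise from above; 1.571: along the jig's -y, in the yellow-marked notch, where a spring ball drops between two small ridges (about 5 N at the knob to pass one; it rests within 0.04 rad of 1.571). Starts at 0.05 to 0.3, end stop 1.80; otherwise light friction, stays where left.
- lever_knob (a point): Centre of the lever's upright black round knob, 16 mm in diameter, 38 mm high (28 to 66 mm above the worktop), near the lever's outer end, 92 mm from its pivot axis. The red arm below is 14 mm wide, its top 24.5 mm above the worktop. Axes turn with the lever: x points outwards from the pivot.
- lever_pivot (a point): Point on the lever's upright axis of rotation, at the height of the knob's centre (48 mm above the worktop).
- notch_mark (a point): The yellow-marked notch: the point on the jig plate's top straight under the knob's centre when the lever stands in the notch.
- square_grip (a point): Centre of the square's grip: a blue upright post 22 x 22 mm, flat faces along x and y, 14 to 68 mm above the square's underside; this point is on its axis, 50 mm above the underside. z up; x looks out of the square edge that goes against the back fence, y out of the edge for the side fence; pressed home they are parallel to the x and y of jig_corner.
- square: The square: loose flat L-shaped aluminium square with a gusset in its inner angle, 14 mm thick, legs 20 mm wide, 0.2 to 0.4 kg, with two 84 mm outer edges at a right angle, at x = +32 and y = +32 mm. Origin at its underside straight under the grip post, axes as square_grip. Starts flat on the worktop left of the jig, turned up to 0.6 rad either way.
- square_corner (a point): Outer right-angled corner of the square, at its underside (x +32, y +32 mm of square). It meets jig_corner when the square is pressed home.
- valve_082: stainless valve body with an orange ring, 106 mm high, behind the jig to the left; origin at the centre of its underside. Leave it alone.
- hex_key: black hex key lying flat, 113 mm long, 7 mm thick, in front of the jig (robot side); origin at the centre of its underside. Leave it alone.
- marker: white paint marker with a black cap, lying, 128 mm long, 13 mm thick, in front of the jig (robot side); origin at the centre of its underside. Leave it alone.

How it is judged:
By the outcome, as a careful person would: the job done as asked, in the order asked, and still so for the second after the job is handed in, while the arm keeps its last pose, push and grip.
It also fails if it takes over 58 s, if anything falls off the work surface, if the arm or the gripper's body presses on something with over 40 N, if the wrist force passes 120 N, or if a joint passes its speed limit or range.

## Working session

There is one attempt and no reset: what is moved stays moved. The work goes in short steps, Python scripts to look and compute and a shell command to move; the robot and the scene stay as the last step left them, time stands still between calls to the robot, and variables do not carry over. Pictures are saved under pics/ and viewed, at most 10 in all, crops included, and the job is handed in when it is done.

```bash
mkdir -p pics
cat > h.py <<'E'
import numpy as np, cv2
from scipy.optimize import least_squares
from scipy.spatial.transform import Rotation as Ro
from workcell import bot, viewer, finder
def ray(c,p):
    f=240/np.tan(np.radians(c['vfov'])/2)
    d=np.array([(p[0]-c['cx'])/f,(p[1]-c['cy'])/f]); u=d.copy()
    for _ in range(20): u=d/(1+c['k1']*(u@u))
    R=np.array(c['R']);t=np.array(c['t'])
    v=R.T@np.array([u[0],u[1],1]); return -R.T@t, v
def atz(c,p,z):
    o,v=ray(c,p); return o+v*(z-o[2])/v[2]
def proj(c,X):
    f=240/np.tan(np.radians(c['vfov'])/2)
    q=np.array(c['R'])@np.array(X)+np.array(c['t']); u=q[:2]/q[2]
    return u*(1+c['k1']*(u@u))*f+np.array([c['cx'],c['cy']])
Z={'jig_corner':.01,'jig':0,'back_fence':.01,'side_fence':.01,'lever_knob':.048,'lever_pivot':.048,'notch_mark':.01,'square_grip':.05,'square':0,'square_corner':0,'valve_082':0,'hex_key':0,'marker':0}
def look(cams,things,z=Z):
    out={}
    for n in cams:
        c=viewer.camera(n); out[n]=c
        for th in things:
            m=finder.mark_of(n,th)[:2]
            print(n,th,[(round(float(d['conf']),2),np.round(d['position'],1).tolist(),np.round(atz(c,d['position'],z[th]),4).tolist()) for d in m])
    return out
E
python3 - <<'E'
from h import *
o=look(['scene','side'],list(Z))
cv2.imwrite('pics/a.png',o['scene']['pixels'][:,:,::-1]);cv2.imwrite('pics/b.png',o['side']['pixels'][:,:,::-1])
s=bot.get_obs();print({k:np.round(v,3).tolist() for k,v in s.items()})
for n in o: print(n, -np.array(o[n]['R']).T@np.array(o[n]['t']))
E
```

```text
scene jig_corner [(0.74, [354.3, 245.2], [0.6229, -0.2169, 0.01])]
scene jig [(0.65, [354.5, 285.1], [0.5636, -0.2897, 0.0]), (0.35, [314.5, 266.9], [0.5347, -0.2115, 0.0])]
scene back_fence [(0.89, [379.8, 254.3], [0.6442, -0.2643, 0.01])]
scene side_fence [(0.85, [332.7, 255.1], [0.5736, -0.2147, 0.01])]
scene lever_knob [(0.82, [362.1, 244.8], [0.6053, -0.2568, 0.048])]
scene lever_pivot [(0.96, [312.0, 266.3], [0.5029, -0.2487, 0.048]), (0.54, [379.6, 254.8], [0.6124, -0.2944, 0.048])]
scene notch_mark [(0.91, [346.9, 310.8], [0.5104, -0.3338, 0.01]), (0.72, [274.9, 216.8], [0.5502, -0.0549, 0.01])]
scene square_grip [(0.91, [273.1, 197.0], [0.5558, -0.0439, 0.05])]
scene square [(0.79, [273.3, 218.2], [0.5515, -0.0456, 0.0]), (0.64, [331.2, 254.5], [0.5793, -0.2031, 0.0])]
scene square_corner [(0.84, [268.6, 207.3], [0.5635, -0.0081, 0.0]), (0.3, [297.5, 383.2], [0.3746, -0.3905, 0.0])]
scene valve_082 [(0.66, [372.3, 199.0], [0.7584, -0.115, 0.0])]
scene hex_key [(0.83, [248.4, 317.3], [0.3795, -0.2432, 0.0])]
scene marker [(0.71, [297.0, 385.0], [0.3724, -0.3924, 0.0])]
side j
[... 715 characters left out ...]
, [220.2, 269.1], [0.7628, -0.1308, 0.0]), (0.21, [428.6, 277.2], [0.3723, -0.2431, 0.0])]
side hex_key [(0.57, [426.7, 277.4], [0.3755, -0.241, 0.0]), (0.37, [283.9, 319.2], [0.5687, -0.0125, 0.0])]
side marker [(0.55, [440.1, 243.5], [0.3805, -0.4007, 0.0])]
{'time': 1.4, 'q': [-74.312, 4.977, 10.08, 95.099, 0.0, 90.0], 'qd': [0.041, 0.012, 0.052, 0.021, 0.029, 0.035], 'joint_efforts': [0.001, -52.011, 46.485, 0.002, -0.0, 0.0], 'ee_pos': [0.149, -0.53, 0.231], 'tcp_rot': [179.997, -0.0, 15.688], 'wrist_force': [0.939, -0.198, 0.721], 'torque': [-0.003, -0.008, -0.061], 'grasp_force': 0.0, 'opening': 0.086}
scene [ 0.1728736  -0.71595797  0.59294464]
side [0.20778836 0.71386397 0.52242852]
```

View pics/a.png

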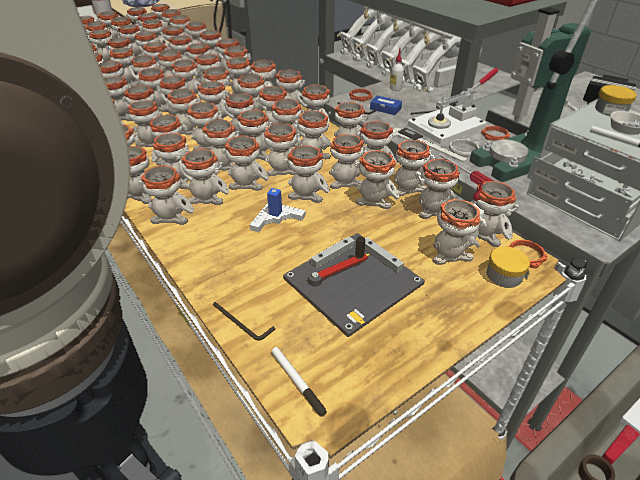

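View pics/b.png

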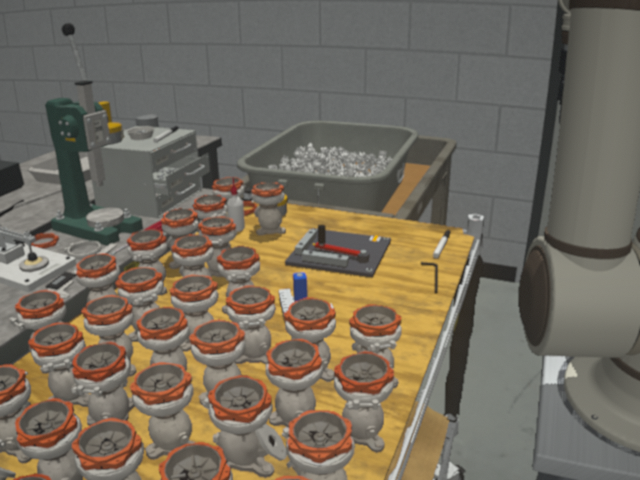

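The scene picture shows the jig plate at about (355,285), with the knob at (361,245), the yellow notch at (355,316) and the square's blue post at (274,203). In the side picture the knob is at (322,233) and the post at (299,283). The networks agree with both. Next I move the wrist camera over the jig.

```bash
python3 -m inch '[[[40,47,-19,-10,0,0,0],[40,47,-19,-10,0,0,0],[40,47,-19,-10,0,0,0],[40,47,-19,-10,0,0,0],[40,47,-19,-10,0,0,0],[40,47,-19,-10,0,0,0],[40,47,-19,-10,0,0,0],[40,47,-19,-10,0,0,0]]]'
python3 - <<'E'
from h import *
o=look(['wrist'],[k for k in Z if k not in('hex_key','marker')])
c=o['wrist'];print(-np.array(c['R']).T@np.array(c['t']),c['R'])
cv2.imwrite('pics/w1.png',c['pixels'][:,:,::-1])
E
```

```text
time: 2.4
ee_pos: [0.4708, -0.2803, 0.3117]
tcp_rot: [180.0, -0.0, 15.7]
wrist_force: [-0.7, -0.3, 0.3]
opening: 0.0343
grasp_force: 0.0
wrist jig_corner [(0.66, [303.7, 51.0], [0.6247, -0.2154, 0.01])]
wrist jig [(0.65, [340.2, 117.4], [0.5666, -0.2776, 0.0])]
wrist back_fence [(0.58, [355.7, 55.1], [0.637, -0.2748, 0.01])]
wrist side_fence [(0.87, [292.6, 95.9], [0.5739, -0.2154, 0.01])]
wrist lever_knob [(0.96, [332.8, 81.9], [0.5964, -0.2576, 0.048]), (0.34, [306.7, 46.6], [0.6222, -0.2213, 0.048])]
wrist lever_pivot [(0.72, [304.6, 157.4], [0.5107, -0.2491, 0.048])]
wrist notch_mark [(0.67, [374.2, 176.5], [0.5094, -0.3393, 0.01])]
wrist square_grip [(0.86, [135.8, 69.0], [0.5515, -0.0504, 0.05])]
wrist square [(0.73, [152.9, 77.0], [0.5499, -0.0458, 0.0])]
wrist square_corner []
wrist valve_082 []
[ 0.53710702 -0.26056688  0.45390616] [[ 2.72357680e-01 -9.62196005e-01 -3.75500738e-04]
 [-9.25470814e-01 -2.62069055e-01  2.73538997e-01]
 [-2.63296537e-01 -7.41529317e-02 -9.61860840e-01]]
```

View pics/w1.png

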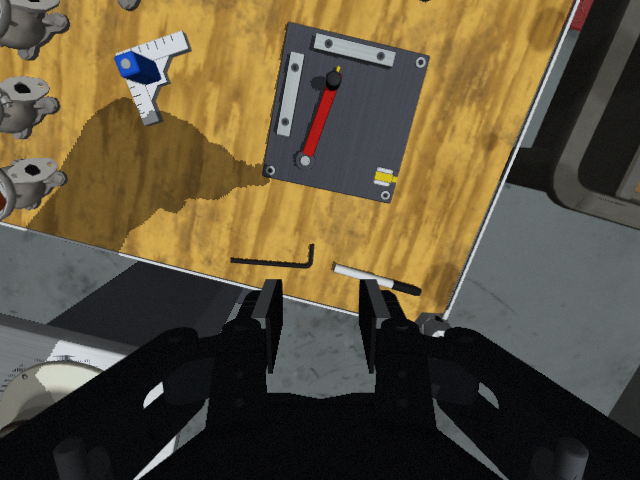

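The wrist picture shows the whole jig, with the knob at (333,80), the pivot at (305,160), the yellow notch at (384,177) and the square's post at (135,67). The valves stand left of the square. I'll fit the plate and square outlines for their yaw.

```bash
cat >> h.py <<'E'
def rect(cam,c,th,z):
    m=finder.outline_of(cam,th)[0]; print(th,round(m['conf'],2),m['extent'])
    k=m['pixels'].astype(np.uint8)
    cn=max(cv2.findContours(k,cv2.RETR_EXTERNAL,cv2.CHAIN_APPROX_NONE)[0],key=cv2.contourArea)[:,0]
    P=np.array([atz(c,p,z)[:2] for p in cn.astype(float)])
    return P
def yawof(R): return Ro.from_matrix(R).as_euler('xyz',degrees=True)[2]
E
python3 - <<'E'
from h import *
c=viewer.camera('wrist')
P=rect('wrist',c,'jig',.01)
r=cv2.minAreaRect((P*1000).astype(np.float32));print(r)
yy=r[2] if r[2]<45 else r[2]-90
yw=np.radians(yy);R2=lambda a:np.array([[np.cos(a),-np.sin(a)],[np.sin(a),np.cos(a)]])
cen=np.array(r[0]);J=cen+R2(yw)@[65,58];print('yaw',yy,'corner',J)
def toj(p): return R2(yw).T@(np.array(p)*1000-J)
for n,p in dict(knob=(.5964,-.2576),piv=(.5107,-.2491),notch=(.5094,-.3393),back=(.637,-.2748),side=(.5739,-.2154),sq=(.5499,-.0458)).items(): print(n,toj(p))
for th,z in (('square',.014),):
    Q=rect('wrist',c,th,z)
    h=cv2.convexHull((Q*1000).astype(np.float32)); print(cv2.approxPolyDP(h,4,True)[:,0].round().tolist())
    print(cv2.approxPolyDP((Q*1000).astype(np.float32)[:,None],4,True)[:,0].round().tolist())
for d in finder.outline_of('wrist','valve_082')[:12]: print(round(d['conf'],2),d['extent'],atz(c,d['extent'][:2],.06))
E
```

```text
jig 0.74 [343.6, 111.8, 167.9, 179.4]
((566.1614379882812, -279.77203369140625), (178.79074096679688, 169.61505126953125), 3.5496978759765625)
yaw 3.5496978759765625 corner [ 627.44570471 -217.85887957]
knob [-33.44668585 -37.74270312]
piv [-118.45599636  -23.95295596]
notch [-125.33817124 -113.89941597]
back [  6.01049604 -57.42342459]
side [-53.29073588   5.76940644]
sq [-66.74402755 176.52996671]
square 0.8 [149.9, 78.2, 77.7, 93.4]
[[606.0, -78.0], [561.0, -7.0], [494.0, -52.0], [504.0, -71.0], [590.0, -90.0]]
[[606.0, -78.0], [561.0, -7.0], [494.0, -52.0], [504.0, -71.0], [525.0, -58.0], [538.0, -61.0], [550.0, -73.0], [562.0, -68.0], [576.0, -70.0], [590.0, -90.0]]
```

```bash
python3 -m inch '[[[60,32.5,3.5,45,0,0,0],[60,32.5,3.5,45,0,0,0],[60,32.5,3.5,45,0,0,0],[60,32.5,3.5,45,0,0,0],[60,0,0,0,0,0,10.7],[60,0,0,0,0,0,10.7],[60,0,0,0,0,0,0]]]'
python3 - <<'E'
from h import *
o=look(['wrist','scene','side'],['lever_knob','lever_pivot','notch_mark'])
c=o['wrist']
P=[]
cv2.imwrite('pics/w2.png',c['pixels'][:,:,::-1]); print(bot.get_obs()['q'])
E
```

```text
time: 4.08
ee_pos: [0.5986, -0.2598, 0.131]
tcp_rot: [-180.0, 0.0, -5.6]
wrist_force: [0.2, 0.7, -0.1]
opening: 0.0513
grasp_force: 0.0
wrist lever_knob [(0.6, [321.0, 244.0], [0.5974, -0.2592, 0.048]), (0.51, [270.0, 261.8], [0.5879, -0.2229, 0.048])]
wrist lever_pivot [(0.92, [322.9, 355.8], [0.5097, -0.2522, 0.048])]
wrist notch_mark [(0.62, [426.4, 316.1], [0.5133, -0.3409, 0.01])]
scene lever_knob [(0.88, [358.2, 247.3], [0.5955, -0.2578, 0.048]), (0.25, [274.4, 217.3], [0.524, -0.0988, 0.048])]
scene lever_pivot [(0.61, [315.6, 266.1], [0.508, -0.2519, 0.048])]
scene notch_mark [(0.75, [346.1, 312.0], [0.5078, -0.335, 0.01])]
side lever_knob [(0.79, [323.4, 230.7], [0.6004, -0.2751, 0.048])]
side lever_pivot [(0.56, [362.1, 240.9], [0.5112, -0.2561, 0.048]), (0.51, [300.4, 285.6], [0.5535, -0.05, 0.048])]
side notch_mark [(0.8, [373.6, 241.1], [0.5123, -0.3414, 0.01])]
[-2.34684125e+01  1.83773807e+01  1.46098073e+01  8.62307486e+01
 -3.47554270e-03  1.62228167e+02]
```

View pics/w2.png

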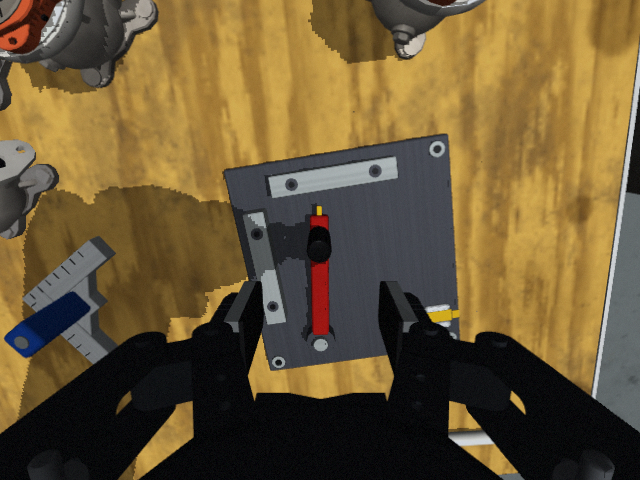

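The wrist view shows the lever at column 320, with the knob top at (319,238) midway between the pads. Swinging clockwise from here would run joint 6 past its limit, so I make a half turn first.

```bash
python3 -m inch '[[[60,0,0,0,0,0,-10.6],[60,0,0,0,0,0,-10.6],[60,0,0,0,0,0,-10.6],[60,0,0,0,0,0,-10.6],[60,0,0,0,0,0,-10.6],[60,0,0,0,0,0,-10.6],[60,0,0,0,0,0,-10.6],[60,0,0,0,0,0,-10.6]]]' | head -3
python3 -m inch '[[[60,0,0,0,0,0,-10.6],[60,0,0,0,0,0,-10.6],[60,0,0,0,0,0,-10.6],[60,0,0,0,0,0,-10.6],[60,0,0,0,0,0,-10.6],[60,0,0,0,0,0,-10.6],[60,0,0,0,0,0,-10.6],[60,0,0,0,0,0,-10.6]]]' | head -3
python3 -m inch '[[[60,0,0,0,0,0,-10.4],[60,1,0,0,0,0,0],[60,0,0,32,0,0,0],[60,0,0,32,0,0,0],[60,0,0,31,0,0,0],[60,0,0,0,0,0,0]]]'
python3 -m inch '[[[0,0,0,0,0,0,0],[0,0,0,0,0,0,0],[0,0,0,0,0,0,0],[0,0,0,0,0,0,0]]]' 25
```

```text
time: 5.68
ee_pos: [0.5986, -0.2598, 0.1313]
tcp_rot: [-180.0, -0.0, 79.5]
time: 6.68
ee_pos: [0.5986, -0.2598, 0.1313]
tcp_rot: [180.0, -0.0, 164.3]
time: 7.42
ee_pos: [0.5959, -0.2591, 0.0338]
tcp_rot: [179.9, -0.3, 174.1]
wrist_force: [0.3, 0.3, 1.5]
opening: 0.0515
grasp_force: 0.0
time: 7.92
ee_pos: [0.5985, -0.2601, 0.0382]
tcp_rot: [-180.0, 0.2, 174.3]
wrist_force: [0.1, 1.2, 7.1]
opening: 0.0151
grasp_force: 25.8
```

```bash
python3 -m inch '[[[0,1.5,-16.4,0,0,0,10.25],[0,1.5,-16.4,0,0,0,10.25],[0,1.5,-16.4,0,0,0,10.25],[0,1.5,-16.4,0,0,0,10.25]]]'
python3 -m inch '[[[0,1.5,-16.4,0,0,0,10.25],[0,1.5,-16.4,0,0,0,10.25],[0,1.5,-16.4,0,0,0,10.25],[0,1.5,-16.4,0,0,0,10.25],[0,0,0,0,0,0,0],[0,0,0,0,0,0,0]]]'
python3 - <<'E'
from h import *
o=look(['wrist','scene'],['lever_knob','lever_pivot','notch_mark'])
cv2.imwrite('pics/w3.png',o['wrist']['pixels'][:,:,::-1])
E
```

```text
time: 8.43
ee_pos: [0.5695, -0.3182, 0.0382]
tcp_rot: [179.9, 0.1, 132.9]
wrist_force: [-2.0, 5.2, 9.0]
opening: 0.0151
grasp_force: 26.0
time: 9.18
ee_pos: [0.51, -0.3427, 0.0382]
tcp_rot: [179.9, 0.1, 92.3]
wrist_force: [0.2, 2.3, 7.5]
opening: 0.0153
grasp_force: 26.1
wrist lever_knob [(0.97, [323.8, 310.1], [0.5113, -0.3427, 0.048]), (0.32, [477.9, 2.2], [0.5579, -0.2264, 0.048])]
wrist lever_pivot [(0.71, [323.6, 66.1], [0.507, -0.2485, 0.048])]
wrist notch_mark [(0.92, [324.6, 272.5], [0.512, -0.3409, 0.01])]
scene lever_knob [(0.96, [352.6, 298.4], [0.5113, -0.3444, 0.048]), (0.28, [300.5, 384.7], [0.3602, -0.421, 0.048])]
scene lever_pivot [(0.75, [316.3, 265.4], [0.5099, -0.2512, 0.048])]
scene notch_mark [(0.9, [347.3, 308.8], [0.5136, -0.3309, 0.01])]
```

View pics/w3.png

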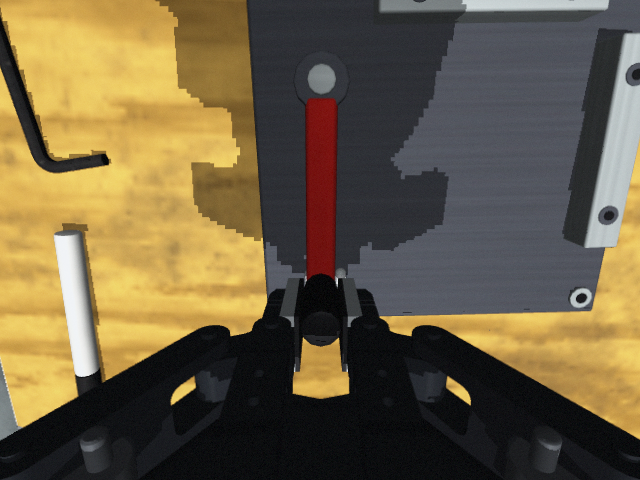

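The wrist view shows the lever along column 321 with the knob held at (321,300). I'll check its angle against the plate and fence edges.

Run:
```python
from h import *
c=viewer.camera('wrist'); im=cv2.cvtColor(c['pixels'],cv2.COLOR_RGB2HSV).astype(int); g=cv2.cvtColor(c['pixels'],cv2.COLOR_RGB2GRAY).astype(int)
S=im[:,:,1];H=im[:,:,0]
def line(pts,z):
    P=np.array([atz(c,p,z)[:2] for p in pts]); v=cv2.fitLine((P*1000).astype(np.float32),cv2.DIST_HUBER,0,.01,.01).ravel(); a=np.degrees(np.arctan2(v[1],v[0])); return round((a+45)%90-45,2),v[2:]
red=((H<8)|(H>172))&(S>150)
L=[];Rr=[]
for r in range(115,260,4):
    k=np.where(red[r,280:360])[0]+280; L.append((k[0],r));Rr.append((k[-1]+1,r))
print('lever',line(L,.0245),line(Rr,.0245))
wood=(S>90)&(H>10)&(H<30)
E=[]
for r in list(range(5,130,4))+list(range(250,285,4)):
    k=np.where(wood[r,200:300])[0]
    if len(k): E.append((k[-1]+201,r))
print('plate left',E[::6],line(E,.01))
F=[]
for r in range(50,235,4):
    d=g[r,561:640]-g[r,559:638]; F.append((560+np.argmax(d>25),r))
print('fence',F[::8],line(F,.01),line(F,.026))
print(bot.get_obs()['tcp_rot'])
```

```text
lever (np.float32(1.75), array([ 501.5162 , -295.35068], dtype=float32)) (np.float32(2.17), array([ 514.62445, -282.76254], dtype=float32))
plate left [(np.int64(247), 5), (np.int64(249), 29), (np.int64(250), 53), (np.int64(252), 77), (np.int64(253), 101), (np.int64(255), 125), (np.int64(265), 266)] (np.float32(3.63), array([ 475.99695, -264.51285], dtype=float32))
fence [(np.int64(619), 50), (np.int64(613), 82), (np.int64(607), 114), (np.int64(602), 146), (np.int64(595), 178), (np.int64(589), 210)] (np.float32(3.6), array([ 642.1607 , -269.61176], dtype=float32)) (np.float32(3.6), array([ 629.44446, -269.88318], dtype=float32))
[1.79864859e+02 6.91634858e-02 9.22775460e+01]
```

Plate and fence both give a jig yaw of 3.6°, which puts the lever about 1.6° past square. I nudge it back, release, rise, and go on to the square.

```bash
python3 -m inch '[[[0,0,2.5,0,0,0,-1.5],[0,0,0,0,0,0,0],[55,0,0,0,0,0,0],[55,0,0,0,0,0,0],[55,0,0,0,0,0,0],[55,0,0,-45,0,0,0],[55,0,0,-45,0,0,0],[55,0,0,-45,0,0,0]]]'
python3 -m inch '[[[80,48.6,10.2,0,0,0,0],[80,48.6,10.2,0,0,0,0],[80,48.6,10.2,0,0,0,0],[80,48.6,10.2,0,0,0,0],[80,48.6,10.2,0,0,0,0],[80,48.6,10.2,0,0,0,0],[80,0,0,0,0,0,-9.5],[80,0,0,0,0,0,-9.5]]]'
python3 -m inch '[[[80,0,0,0,0,0,-9.5],[80,0,0,0,0,0,0]]]'
python3 - <<'E'
from h import *
o=look(['scene','side','wrist'],['square_grip','square','lever_knob','lever_pivot'])
c=o['wrist']
Q=(rect('wrist',c,'square',.014)*1000).astype(np.float32)
print(cv2.approxPolyDP(Q[:,None],4,True)[:,0].round().tolist())
cv2.imwrite('pics/w4.png',c['pixels'][:,:,::-1])
s=o['scene']
for p in ((312,197),(287,180),(345,185),(268,180)): print(p,atz(s,p,0).round(3))
E
```

```text
time: 10.62
ee_pos: [0.5117, -0.3423, 0.1726]
tcp_rot: [-180.0, -0.0, 93.8]
wrist_force: [0.6, -0.3, 0.0]
opening: 0.0469
grasp_force: 0.0
time: 11.62
ee_pos: [0.5537, -0.0466, 0.1712]
tcp_rot: [-180.0, -0.0, 113.2]
wrist_force: [-0.2, -0.6, -0.1]
opening: 0.0681
grasp_force: 0.0
time: 11.88
ee_pos: [0.5536, -0.0474, 0.1712]
tcp_rot: [-180.0, -0.0, 122.2]
wrist_force: [0.1, -0.0, -0.1]
opening: 0.0683
grasp_force: 0.0
scene square_grip [(0.77, [275.7, 197.7], [0.5587, -0.049, 0.05])]
scene square [(0.7, [275.1, 216.7], [0.5572, -0.0435, 0.0])]
scene lever_knob [(0.75, [352.4, 297.9], [0.5117, -0.3434, 0.048])]
scene lever_pivot [(0.75, [315.6, 265.0], [0.5095, -0.2498, 0.048])]
side square_grip [(0.72, [300.4, 282.5], [0.5563, -0.0566, 0.05]), (0.24, [425.9, 280.1], [0.3587, -0.1397, 0.05])]
side square [(0.57, [297.3, 307.8], [0.5623, -0.0538, 0.0])]
side lever_knob [(0.7, [375.5, 225.5], [0.5084, -0.3382, 0.048])]
side lever_pivot [(0.81, [361.0, 241.6], [0.5122, -0.2522, 0.048])]
wrist square_grip [(0.57, [318.5, 231.9], [0.5533, -0.0492, 0.05]), (0.24, [288.6, 391.1], [0.6104, -0.1903, 0.05])]
wrist square [(0.82, [318.2, 220.5], [0.5542, -0.0516, 0.0])]
wrist lever_knob [(0.92, [127.6, 452.0], [0.515, -0.3384, 0.048]), (0.24, [291.4, 392.4], [0.614, -0.1917, 0.048])]
wrist lever_pivot [(0.47, [142.2, 420.6], [0.5115, -0.2954, 0.048])]
square 0.72 [307.8, 229.8, 96.8, 88.9]
[[494.0, -51.0], [504.0, -65.0], [524.0, -52.0], [544.0, -57.0], [559.0, -77.0], [579.0, -66.0], [591.0, -85.0], [607.0, -76.0], [563.0, -4.0]]
(312, 197) [ 0.659 -0.032  0.   ]
(287, 180) [0.652 0.056 0.   ]
(345, 185) [ 0.745 -0.038  0.   ]
(268, 180) [0.617 0.081 0.   ]
```

View pics/w4.png

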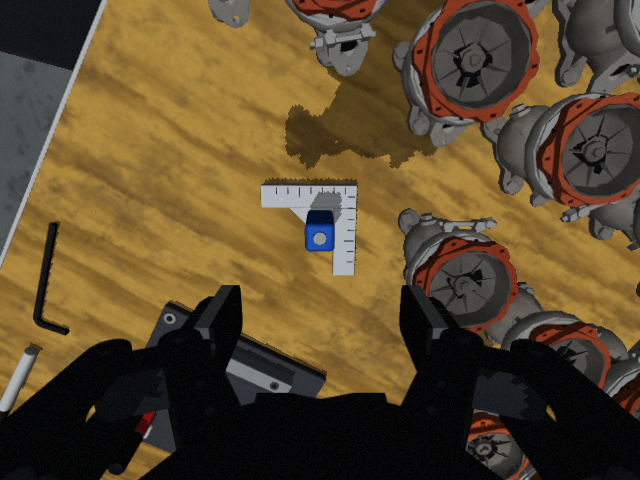

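The wrist view shows the square aligned with the tool, its post top at (319,238) and the nearest valve to the right with its ring edge at about (413,270). I'll check clearance to that valve before going down.

Run:
```python
from h import *
c=viewer.camera('wrist'); s=bot.get_obs(); R=Ro.from_euler('xyz',s['tcp_rot'],degrees=True).as_matrix()
for p,z in (((413,270),.1),((413,270),.08),((402,215),.05),((402,215),.08),((355,70),.1),((430,140),.08),((319,238),.068)): print(p,z,(R.T@(atz(c,p,z)-s['ee_pos'])*1000).round())
```

```text
(413, 270) 0.1 [-14.  61.  71.]
(413, 270) 0.08 [-21.  67.  91.]
(402, 215) 0.05 [ 12.  64. 121.]
(402, 215) 0.08 [19. 56. 91.]
(355, 70) 0.1 [107.  20.  71.]
(430, 140) 0.08 [69. 71. 91.]
(319, 238) 0.068 [ -1.  -1. 103.]
```

```bash
python3 -m inch '[[[45,0,-0.5,0,0,0,0],[45,0,0,0,0,0,0],[45,0,0,35,0,0,0],[45,0,0,35,0,0,0],[45,0,0,35,0,0,0],[45,0,0,34,0,0,0],[45,0,0,0,0,0,0]]]'
python3 -m inch '[[[0,0,0,0,0,0,0],[0,0,0,0,0,0,0],[0,0,0,0,0,0,0],[0,0,0,0,0,0,0],[0,0,0,-25,0,0,0],[0,0,0,-30,0,0,0],[0,0,0,0,0,0,0]]]' 60
```

```text
time: 13.6
ee_pos: [0.5514, -0.0475, 0.0299]
tcp_rot: [-179.8, -0.2, 122.3]
wrist_force: [0.2, -0.5, 0.5]
opening: 0.0384
grasp_force: 0.0
time: 14.48
ee_pos: [0.5546, -0.0478, 0.0895]
tcp_rot: [179.8, 0.1, 122.3]
wrist_force: [0.1, 0.4, -3.2]
opening: 0.0211
grasp_force: 61.8
```

```bash
python3 -m inch '[[[0,-39.7,-16.8,0,0,0,0],[0,-39.7,-16.8,0,0,0,0],[0,-39.7,-16.8,0,0,0,0],[0,-39.7,-16.8,0,0,0,0],[0,-39.7,-16.8,0,0,0,0],[0,0,0,0,0,0,9.6],[0,0,0,0,0,0,9.6],[0,0,0,0,0,0,9.5]]]'
python3 -m inch '[[[0,0,0,0,0,0,0],[0,0,0,0,0,0,0]]]'
python3 - <<'E'
from h import *
c=viewer.camera('wrist');cv2.imwrite('pics/w5.png',c['pixels'][:,:,::-1])
s=viewer.camera('scene');cv2.imwrite('pics/s5.png',cv2.resize(s['pixels'][200:350,240:460,::-1],None,fx=3,fy=3,interpolation=cv2.INTER_CUBIC))
E
```

```text
time: 15.48
ee_pos: [0.5877, -0.2603, 0.0853]
tcp_rot: [-179.9, -0.1, 93.3]
wrist_force: [0.8, -0.4, -2.3]
opening: 0.0212
grasp_force: 61.5
time: 15.72
ee_pos: [0.588, -0.2602, 0.0864]
tcp_rot: [-179.9, -0.0, 93.8]
wrist_force: [-0.0, -0.1, -1.4]
opening: 0.0212
grasp_force: 61.5
```

View pics/w5.png

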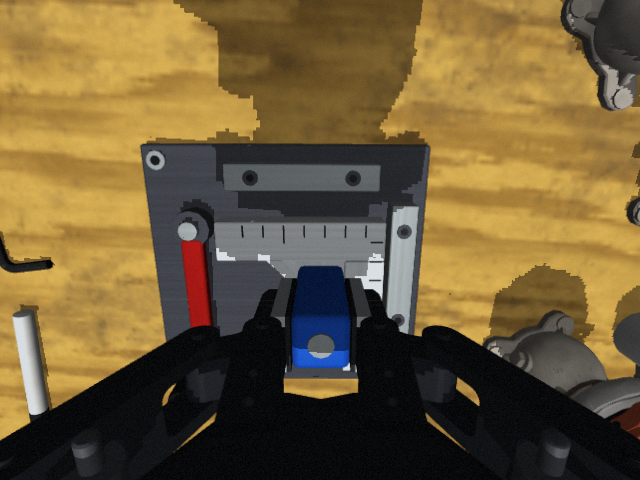

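View pics/s5.png

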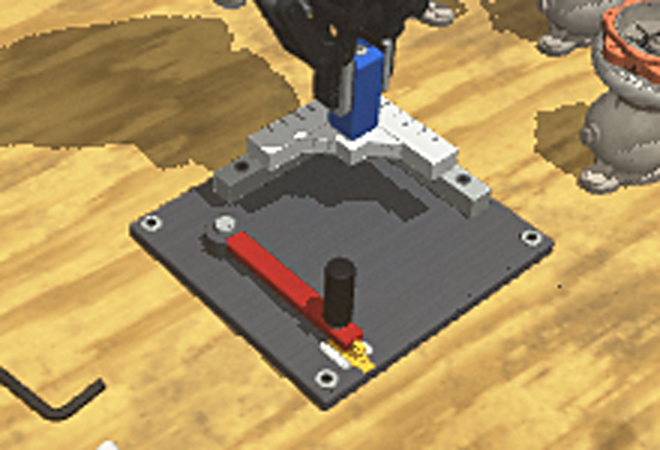

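The wrist view shows the square over the plate, parallel to the fences, with its top edge at row 223 and the side fence at rows 165–191. The scene crop shows the lever resting on the yellow notch at (350,345). Now I lower the square.

```bash
python3 -m inch '[[[0,0,0,20,0,0,0],[0,0,0,20,0,0,0],[0,0,0,0,0,0,0],[0,0,0,0,0,0,0]]]'
python3 -m inch '[[[0,0,0,2,0,0,0],[0,0,0,0,0,0,0]]]'
python3 -m inch '[[[0,0,0,2,0,0,0],[0,0,0,0,0,0,0]]]'
```

```text
time: 16.32
ee_pos: [0.5878, -0.2601, 0.0463]
tcp_rot: [-179.9, -0.0, 93.6]
wrist_force: [-1.1, 0.3, -2.7]
opening: 0.021
grasp_force: 62.6
time: 16.58
ee_pos: [0.5882, -0.2603, 0.0451]
tcp_rot: [-180.0, -0.0, 93.6]
wrist_force: [-0.5, 0.1, -2.7]
opening: 0.0211
grasp_force: 62.6
time: 16.82
ee_pos: [0.5883, -0.2604, 0.0433]
tcp_rot: [180.0, 0.0, 93.6]
wrist_force: [0.2, -0.5, -1.0]
opening: 0.0211
grasp_force: 62.6
```

```bash
python3 -m inch '[[[0,0,0,1,0,0,0],[0,0,0,0,0,0,0]]]'
python3 -m inch '[[[0,0,0,1,0,0,0],[0,0,0,0,0,0,0]]]'
```

```text
time: 17.08
ee_pos: [0.5884, -0.2605, 0.0433]
tcp_rot: [180.0, 0.0, 93.6]
wrist_force: [-2.0, -0.1, 4.8]
opening: 0.0216
grasp_force: 63.6
time: 17.32
ee_pos: [0.5884, -0.2605, 0.0433]
tcp_rot: [179.9, 0.0, 93.6]
wrist_force: [-4.8, 1.5, 11.9]
opening: 0.0209
grasp_force: 64.5
```

```bash
python3 -m inch '[[[0,0,3,-0.5,0,0,0],[0,0,3,0,0,0,0],[0,0,1,0,0,0,0],[0,0,0,0,0,0,0]]]'
python3 -m inch '[[[0,0,2,0,0,0,0],[0,0,0,0,0,0,0]]]'
python3 -m inch '[[[0,3,0,0,0,0,0],[0,3,0,0,0,0,0],[0,0,0,0,0,0,0]]]'
python3 -c "
from h import *
print(np.round(bot.get_obs()['torque'],2))"
```

```text
time: 17.82
ee_pos: [0.5949, -0.2603, 0.0433]
tcp_rot: [-180.0, 0.1, 93.6]
wrist_force: [-6.7, -0.3, 9.9]
opening: 0.0215
grasp_force: 64.4
time: 18.08
ee_pos: [0.5969, -0.2603, 0.0433]
tcp_rot: [180.0, 0.1, 93.6]
wrist_force: [-7.3, -1.4, 10.1]
opening: 0.0214
grasp_force: 64.3
time: 18.45
ee_pos: [0.5975, -0.255, 0.0434]
tcp_rot: [179.9, 0.2, 93.6]
wrist_force: [-1.1, -3.3, 6.5]
opening: 0.0212
grasp_force: 64.0
[-0.86  0.48 -0.04]
```

```bash
python3 -m inch '[[[0,2,0,0,0,0,0],[0,0,0,0,0,0,0]]]'
python3 -m inch '[[[0,0,2,0,0,0,0],[0,0,0,0,0,0,0]]]'
python3 -m inch '[[[0,2,0,0,0,0,0],[0,0,0,0,0,0,0]]]'
python3 -c "
from h import *
print(np.round(bot.get_obs()['torque'],2))"
```

```text
time: 18.7
ee_pos: [0.5974, -0.2533, 0.0434]
tcp_rot: [179.9, 0.2, 93.5]
wrist_force: [-1.8, -5.1, 6.7]
opening: 0.0213
grasp_force: 63.7
time: 18.95
ee_pos: [0.5977, -0.2532, 0.0434]
tcp_rot: [-179.9, 0.2, 93.5]
wrist_force: [-9.3, -4.6, 10.9]
opening: 0.0211
grasp_force: 64.6
time: 19.2
ee_pos: [0.5979, -0.2523, 0.0435]
tcp_rot: [-180.0, 0.3, 93.4]
wrist_force: [-8.2, -9.9, 10.2]
opening: 0.0211
grasp_force: 64.3
[-2.07  1.84 -0.38]
```

```bash
python3 -m inch '[[[0,1.5,1.5,0,0,0,0],[0,0,0,0,0,0,0]]]'
python3 -m inch '[[[0,1.5,1,0,0,0,0],[0,0,0,0,0,0,0],[0,0,0,0,0,0,0]]]'
python3 - <<'E'
from h import *
print(np.round(bot.get_obs()['torque'],2))
c=viewer.camera('wrist');cv2.imwrite('pics/w6.png',cv2.resize(c['pixels'][130:380,130:450,::-1],None,fx=2.4,fy=2.4,interpolation=cv2.INTER_CUBIC))
E
```

```text
time: 19.45
ee_pos: [0.5981, -0.2519, 0.0436]
tcp_rot: [-179.8, 0.4, 93.4]
wrist_force: [-13.4, -14.3, 13.2]
opening: 0.0211
grasp_force: 64.8
time: 19.82
ee_pos: [0.5982, -0.2515, 0.0438]
tcp_rot: [-179.8, 0.5, 93.3]
wrist_force: [-19.0, -20.1, 13.3]
opening: 0.0213
grasp_force: 65.0
[-4.35  4.14 -0.49]
```

View pics/w6.png

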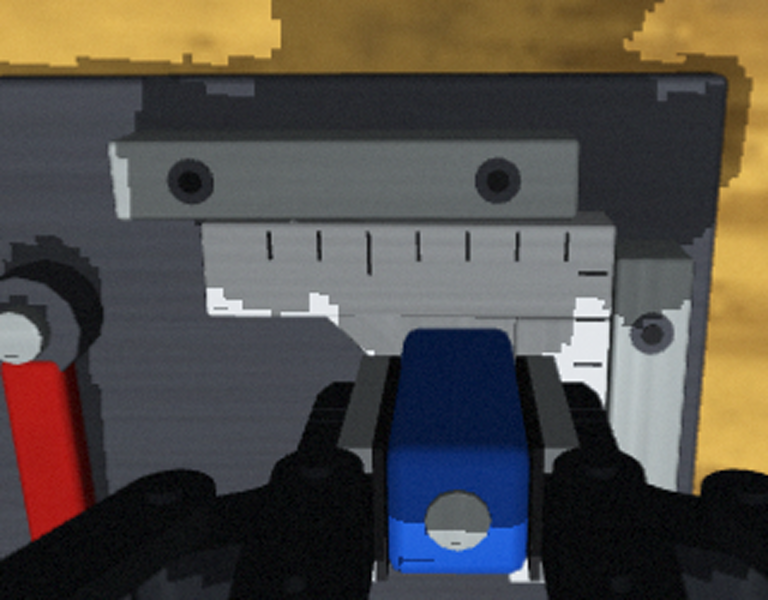

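The crop shows both square edges against the fences, top edge at row 223 along the side fence and right edge at column 612 along the back fence. There is a thin dark line at the left end, and the z moment is −0.49 N m, so I relax the yaw clockwise and press a bit more.

```bash
python3 -m inch '[[[0,0,0,0,0,0,0.5],[0,1,1,0,0,0,0],[0,0,0,0,0,0,0],[0,0,0,0,0,0,0]]]'
cat > e.py <<'E'
from h import *
from scipy.ndimage import gaussian_filter1d
s=bot.get_obs();print(np.round(s['torque'],2),np.round(s['wrist_force'],1),s['tcp_rot'][2])
c=viewer.camera('wrist');g=cv2.cvtColor(c['pixels'],cv2.COLOR_RGB2GRAY).astype(float)
# dark seam between side fence and square: row of minimum per column
cols=range(218,372,8)
for q in (216,240,280,320,360): print(q,g[214:230,q].astype(int).tolist())
for r in (250,260,270,280,300): print(r,g[r,376:396].astype(int).tolist())
cv2.imwrite('pics/w7.png',np.vstack([cv2.resize(c['pixels'][205:240,205:395,::-1],None,fx=4,fy=4,interpolation=cv2.INTER_NEAREST),cv2.resize(np.rot90(c['pixels'][225:320,365:410,::-1]),(760,360),interpolation=cv2.INTER_NEAREST)]))
E
python3 e.py
```

```text
time: 20.38
ee_pos: [0.5982, -0.2513, 0.0439]
tcp_rot: [-179.7, 0.6, 92.8]
wrist_force: [-22.6, -23.0, 17.0]
opening: 0.0209
grasp_force: 65.1
[-5.1  5.2 -0.1] [-22.6 -23.   17. ] 92.78480475930843
216 [95, 100, 97, 99, 96, 101, 98, 91, 72, 87, 118, 137, 132, 134, 137, 133]
240 [99, 99, 99, 97, 96, 100, 101, 86, 61, 86, 117, 134, 136, 136, 137, 134]
280 [101, 100, 99, 102, 99, 103, 99, 86, 59, 79, 117, 137, 138, 141, 137, 135]
320 [99, 99, 101, 102, 102, 99, 92, 67, 66, 76, 118, 135, 141, 145, 143, 139]
360 [103, 102, 99, 97, 102, 100, 83, 53, 63, 75, 119, 137, 141, 147, 145, 143]
250 [136, 136, 140, 139, 135, 136, 139, 139, 121, 42, 69, 92, 101, 102, 98, 97, 100, 95, 100, 98]
260 [230, 230, 229, 229, 230, 229, 229, 215, 98, 55, 76, 91, 100, 101, 100, 97, 96, 92, 98, 102]
270 [230, 229, 229, 230, 231, 229, 228, 195, 49, 100, 156, 191, 193, 196, 191, 179, 111, 80, 80, 81]
280 [230, 230, 230, 229, 229, 229, 212, 59, 63, 134, 169, 196, 190, 188, 190, 185, 186, 189, 191, 195]
300 [24, 23, 22, 21, 31, 70, 67, 57, 123, 163, 193, 188, 189, 186, 184, 182, 183, 189, 191, 189]
```

View pics/w7.png

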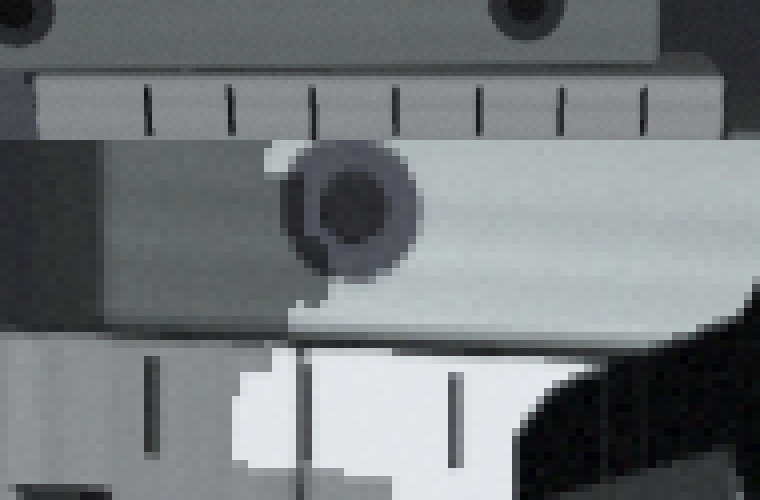

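The zoom shows a seam along the side fence: the fence edge climbs from row 221.6 to 220.1 while the square edge stays at row 223.4. The square is therefore about 0.6° clockwise of the fence. I'll undo that yaw, take out the small tool tilt, and measure again.

```bash
python3 -m inch '[[[0,0,0,0,-0.3,0.6,-0.5],[0,0,0,0,0,0,0],[0,0,0,0,0,0,0]]]'
cat > e.py <<'E'
from h import *
s=bot.get_obs();print('T',np.round(s['torque'],2),'F',np.round(s['wrist_force'],1),'rot',np.round(s['tcp_rot'],2),'pos',np.round(s['ee_pos'],4))
c=viewer.camera('wrist');g=cv2.cvtColor(c['pixels'],cv2.COLOR_RGB2GRAY).astype(float)
def cross(v,i,step,f):   # walk from the dark minimum i until the profile passes f
    while True:
        j=i+step
        if v[j]>=f: return i+step*(f-v[i])/(v[j]-v[i])
        i=j
def seam(get,P):
    a=[];b=[]
    for q in P:
        v=get(q); i=int(np.argmin(v[3:-4]))+3
        try: lo=cross(v,i,-1,(v[i]+np.median(v[:4]))/2); hi=cross(v,i,1,(v[i]+np.median(v[-4:]))/2)
        except IndexError: continue
        a.append((q,lo));b.append((q,hi))
    return np.array(a),np.array(b)
def ang(P,z):
    X=(np.array([atz(c,p,z)[:2] for p in P])*1000).astype(np.float32); v=cv2.fitLine(X,cv2.DIST_HUBER,0,.01,.01).ravel()
    d=np.degrees(np.arctan2(v[1],v[0])); return (d+45)%90-45, X
a,b=seam(lambda q:g[214:231,q],[q for q in range(218,370,4)]); a[:,1]+=214;b[:,1]+=214
af,F=ang(a,.026);as_,S=ang(b,.024)
print('side fence %.2f square %.2f'%(af,as_),'gap mm',np.round(np.hypot(*(F-S).T)[::5],2))
a,b=seam(lambda q:g[q,377:394],[q for q in range(240,258,2)]+[q for q in range(272,294,2)]); a=a[:,::-1]+[377,0];b=b[:,::-1]+[377,0]
as_,S=ang(a,.024);af,F=ang(b,.026)
print('back fence %.2f square %.2f'%(af,as_),'gap mm',np.round(np.hypot(*(F-S).T)[::4],2))
E
python3 e.py
```

```text
time: 20.8
ee_pos: [0.5982, -0.2513, 0.0436]
tcp_rot: [-179.9, -0.0, 93.3]
wrist_force: [-24.1, -23.7, 15.4]
opening: 0.0211
grasp_force: 64.9
T [-5.22  5.08 -0.26] F [-24.1 -23.7  15.4] rot [-1.7994e+02 -2.0000e-02  9.3270e+01] pos [ 0.5982 -0.2513  0.0436]
side fence 3.73 square 2.87 gap mm [1.41 1.56 1.61 1.64 1.96 2.01 1.73 2.27]
back fence 3.69 square 3.23 gap mm [0.89 0.84 1.6  1.14 1.1 ]
```

```bash
python3 -m inch '[[[0,0,0,0,0,0,-0.7],[0,0,0,0,0,0,0],[0,0,0,0,0,0,0]]]' | sed -n 2,4p; python3 e.py
```

```text
ee_pos: [0.5983, -0.2514, 0.0436]
tcp_rot: [-180.0, -0.0, 93.9]
wrist_force: [-22.8, -24.0, 16.1]
T [-5.13  4.99 -0.85] F [-22.8 -24.   16.1] rot [-1.7996e+02 -2.0000e-02  9.3910e+01] pos [ 0.5983 -0.2514  0.0436]
side fence 3.67 square 3.17 gap mm [1.71 1.8  1.22 1.99 2.16 2.15 2.14 2.11]
back fence 3.65 square 3.55 gap mm [0.73 1.06 1.11 1.15 1.05]
```

```bash
sed -i "s/^c=viewer.*/c=viewer.camera('wrist');g=np.mean([cv2.cvtColor(viewer.camera('wrist')['pixels'],cv2.COLOR_RGB2GRAY).astype(float) for _ in range(4)],0)/" e.py
python3 -m inch '[[[0,1,1,0,0,0,-0.7],[0,0,0,0,0,0,0],[0,0,0,0,0,0,0]]]' >/dev/null; python3 e.py
python3 -m inch '[[[0,0,0,0,0,0,0.7],[0,0,0,0,0,0,0],[0,0,0,0,0,0,0]]]' >/dev/null; python3 e.py
python3 -m inch '[[[0,0,0,0,0,0,0.7],[0,0,0,0,0,0,0],[0,0,0,0,0,0,0]]]' >/dev/null; python3 e.py
```

```text
T [-5.75  5.84 -0.84] F [-27.4 -26.7  16.7] rot [-1.7988e+02  4.0000e-02  9.4570e+01] pos [ 0.5984 -0.2511  0.0438]
side fence 3.57 square 3.20 gap mm [1.78 2.01 1.73 1.93 2.08 1.88 1.84 2.16]
back fence 3.64 square 3.23 gap mm [0.86 0.96 1.24 1.04 1.2 ]
T [-5.84  5.98 -0.4 ] F [-27.1 -26.9  17.4] rot [-1.7987e+02  5.0000e-02  9.3910e+01] pos [ 0.5984 -0.251   0.0438]
side fence 3.55 square 3.07 gap mm [1.73 1.75 1.17 1.66 1.83 1.92 2.14 2.18]
back fence 3.62 square 3.15 gap mm [0.78 0.85 1.64 1.05 1.22]
T [-5.85  5.98  0.19] F [-27.4 -26.6  17.5] rot [-1.7986e+02  5.0000e-02  9.3260e+01] pos [ 0.5983 -0.2509  0.0438]
side fence 3.45 square 2.93 gap mm [1.56 1.72 1.73 1.74 1.77 1.89 1.76 2.15]
back fence 3.58 square 2.94 gap mm [0.94 0.74 1.57 1.07 1.24]
```

Across 1.3° of tool yaw the square moved only about 0.2° relative to the fences, while the moment went from −0.84 to +0.19 N m. The fences are holding it flush, so I set the yaw to near-zero moment. Last check is the lever.

```bash
python3 -m inch '[[[0,0,0,0,0,0,-0.2],[0,0,0,0,0,0,0],[0,0,0,0,0,0,0]]]'
python3 e.py
python3 - <<'E'
from h import *
o=look(['scene','wrist'],['lever_knob','lever_pivot','square_corner','jig_corner'],{**Z,'square_corner':.01})
c=o['wrist'];im=cv2.cvtColor(c['pixels'],cv2.COLOR_RGB2HSV).astype(int)
red=((im[:,:,0]<8)|(im[:,:,0]>172))&(im[:,:,1]>150)
k=[(np.where(red[r,:250])[0],r) for r in range(230,340,3)]; k=[(a,r) for a,r in k if len(a)>8]
for f in (0,-1):
    X=(np.array([atz(c,(a[f]+(f<0),r),.0245)[:2] for a,r in k])*1000).astype(np.float32); v=cv2.fitLine(X,cv2.DIST_HUBER,0,.01,.01).ravel()
    print('lever yaw',len(k),(np.degrees(np.arctan2(v[1],v[0]))+45)%90-45)
E
```

```text
time: 23.52
ee_pos: [0.5983, -0.251, 0.0438]
tcp_rot: [-179.9, 0.1, 93.4]
wrist_force: [-27.3, -25.9, 16.1]
opening: 0.0212
grasp_force: 65.4
T [-5.88  6.02  0.06] F [-27.3 -25.9  16.1] rot [-1.7986e+02  5.0000e-02  9.3450e+01] pos [ 0.5983 -0.251   0.0438]
side fence 3.59 square 2.83 gap mm [1.41 1.46 1.66 1.69 1.74 1.86 1.75 2.17]
back fence 3.42 square 2.81 gap mm [0.91 0.8  1.6  1.07 1.24]
scene lever_knob [(0.66, [354.8, 296.8], [0.5162, -0.3439, 0.048]), (0.5, [244.7, 316.5], [0.3591, -0.2768, 0.048])]
scene lever_pivot [(0.84, [314.3, 266.8], [0.5053, -0.252, 0.048])]
scene square_corner [(0.93, [359.0, 244.8], [0.6307, -0.2213, 0.01]), (0.46, [355.3, 297.3], [0.5401, -0.3193, 0.01])]
scene jig_corner [(0.64, [357.0, 245.1], [0.6272, -0.2197, 0.01])]
wrist lever_knob []
wrist lever_pivot [(0.66, [112.5, 286.6], [0.5074, -0.2486, 0.048])]
wrist square_corner [(0.58, [383.3, 223.0], [0.6291, -0.2218, 0.01])]
wrist jig_corner [(0.79, [377.4, 216.1], [0.6257, -0.2183, 0.01])]
lever yaw 19 3.8095093
lever yaw 19 3.6268616
```

The lever sits at 3.7° against a jig yaw of about 3.6°, so it is in the notch. The square bears on both fences at about 27 N each with no net yaw moment, and the tool yaw matches the jig. Handing in.

```bash
python3 -c "
from workcell import bot
print(bot.job_done())"
```

```text
the job is handed in; nothing more can be done
None
```

I handed the job in at about 24 s: the stop lever is in the yellow notch, and the square is still held flat on the plate and pressed at about 27 N into each fence. Force and yaw readings say both edges are flush, though the wrist camera read the square about 0.6° off the fences, which I put down to edge shading.

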